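# Set the tall menu board on the table easel

## Task

Take the taller of the two wooden menu boards out of the storage rack and set it on the table easel: standing upright and centred on the easel's narrow ledge, behind its lip, leaning back flat against the two uprights with the paper side facing outward. The ledge is clamped at a different height each time, so feel for it and put the board down gently; do not drop the board or press hard on the easel. Leave the shorter board in the rack and do not disturb the mills, the tumbler or the wine glass.

Things in the scene. Friction and masses are not known exactly. Their poses are not given: they have to be found in the camera images.
- tall_board: Taller menu board (loose, dark wood, about 0.2 kg): 12 mm thick (own x), 100 wide (y), 160 tall (z). Origin: middle of its bottom edge. -x is the side with the cream paper panel. Starts upright in either slot of the rack, paper roughly towards the robot, its lowest 24 mm in the slot. Its top edge can be pinched across the thickness from above.
- short_board: The shorter menu board (loose): like the taller one but 105 mm tall. Stands in the rack's other slot and stays there.
- rack: Storage rack, fixed: wooden base 165 x 120 x 10 mm with two slots that run along its y, their centres at x = -45 and +45 mm. A slot is 15 mm wide; its floor is 10 mm and its cheeks' top 34 mm above the table. Origin: centre of the underside.
- easel_rest: Leaning rest of the easel: two uprights, 12 wide (y), 14 deep (x = 0 to 14), centred at y = +-38 mm, reaching z = 186; between them open above a crossbar whose top is at z = 101, so a finger fits behind a board. Origin: on the table, mid easel, in the front plane of the uprights. z runs up the uprights, 0.35 rad back from vertical; y along the ledge; x square into the rest; -x is outward.
- easel: Whole easel, fixed, dark wood; origin as the rest's, z vertical, x to the back; feet x = -31 to +135 mm, 90 wide. Its ledge, 130 mm along y, has a flat felt-lined top square to the rest, 18 mm deep from the uprights to a lip (6 thick, 7 high). The ledge is clamped with its top anywhere from 35 to 85 mm along the rest's z; this height is not reported: feel or see it.
- salt_mill: Light wooden mill, 57 mm diameter, 162 mm tall, loose bystander. Origin: centre of the underside.
- tumbler: Leaning glass tumbler, 90 x 100 x 114 mm, loose bystander. Origin: near the centre of the underside.
- pepper_mill: Dark wooden mill, 57 mm diameter, 174 mm tall, loose bystander. Origin: centre of the underside.
- wine_glass: Stemmed wine glass, 76 mm diameter, 210 mm tall, loose bystander. Origin: centre of the foot.
Mind the look-alikes: they are no part of the job. There is more than one size of the easel; the job needs the larger.

How it is judged:
On the way:
1. the taller board is lifted out of the rack (height (world z) of tall_board above 0.045 m), for 0.2 s.
At the end, for the whole second after the job is handed in: Taller board at rest on the easel, upright, paper outward: bottom edge on the ledge behind the lip (origin 28 to 95 mm up the rest, at most 14.5 mm in front of its plane), within 15 mm of the middle, parallel to the rest within 0.1 rad (x of tall_board in the frame of easel_rest between -0.0145 and 0.002 m and y of tall_board in the frame of easel_rest between -0.015 and 0.015 m and z of tall_board in the frame of easel_rest between 0.028 and 0.095 m and angle between the z axis of tall_board and the z axis of easel_rest, either way round below 0.1 rad and angle between the y axis of tall_board and the y axis of easel_rest, either way round below 0.1 rad and angle between tall_board's own z axis and vertical below 0.6 rad and angle between tall_board's own x axis and vertical above 1.7 rad and contact force between tall_board and easel above 0.3 N and linear speed of tall_board below 0.01 m/s and angular speed of tall_board below 0.05 rad/s); the robot touches nothing.
It fails at once if the taller board is dropped (falls faster than 0.35 m/s out of the grip) (contact force between tall_board and the fingers below 0.05 N and linear speed of tall_board above 0.35 m/s).
It fails at once if the board is pressed on the easel with more than 35 N (contact force between tall_board and easel above 35 N).
It fails at once if the shorter board is moved by more than 30 mm (distance of short_board from where it was at the start of the episode above 0.03 m).
It fails at once if a mill, the tumbler or the wine glass is moved by more than 30 mm (distance of any of salt_mill, tumbler, pepper_mill, wine_glass from where it was at the start of the episode above 0.03 m).
It also fails if it takes over 50 s, if anything falls off the work surface, if the arm or the gripper's body presses on something with over 40 N, if the wrist force passes 120 N, or if a joint passes its speed limit or range.

## Robot

A 6-joint arm with a two-finger parallel gripper is mounted at the origin on a cart in front of the work surface, level with it; the furniture and walls round the work are solid. World frame = base frame: x ahead of the robot, y to its left, z up, the work surface at z = 0. Lengths are in m, angles in rad, forces in N, time in s.
With the tool pointing down it reaches from about 0.25 to 0.775 m from the base axis. Payload 4 kg.
Tool frame: the origin (TCP) lies on the centre line of the jaws, within the pads' length; the fingertips stand robot.tips_ahead ahead of it and the grasp point (between the pads) lies 8 mm behind it (robot.tips_ahead is the distance from the TCP to the fingertips, in m); z points along the fingers, y is the line along which they close (so a half turn about z gives the same grasp; the last joint's range is limited). The gripper opens to 94 mm and grips with 3 to 60 N. Pads are 16 mm wide; open, the fingers measure 119 mm over their backs; the gripper's body (75 mm by 177 mm) begins 78 mm behind the grasp point.
Start: joints at [-1.234, 0.087, 1.371, -0, 1.684, -0.103], TCP at [0.234, -0.498, 0.217] pointing down, gripper open.
Joint ranges: [-3.1, 3.1], [-0.76, 2.03], [0.27, 2.55], [-1.08, 4.22], [0.17, 2.65], [-2.57, 2.57]. Speed limits (rad/s): [2.79, 2.79, 3.14, 3.14, 3.14, 3.14].

## Interface

Orientations are given as [roll, pitch, yaw] about the fixed x, y, z axes, in that order (R = Rz(yaw) Ry(pitch) Rx(roll)).
In Python, from bench import robot, snapshot, close_job, spotter gives the robot as it stands. The module is installed in compiled form; this text tells all that it offers.
- The arm moves only by the tool servo_tool, never from a script. Its argument "commands" is one flat list of numbers, 7 for each row, row after row: the shift along the tool's x, y, z in m, then the turn, a rotation vector about the tool's x, y, z in degrees, then the finger opening in m, from 0 to 0.094. In form: [x, y, z, ax, ay, az, grip, x, y, z, ax, ay, az, grip, ...]. A call has 1 to 10 rows; each row is the pose to reach, as a shift and turn from the pose commanded when the call began, along the tool's axes at that moment; what a row does not reach only later rows make up. A row lasts 1/8 s, in which the tool goes at most 62.5 mm and 10.7 degrees, less where a joint would pass 70% of its speed; a pose out of reach is approached as far as the arm can. A call with a gripper value outside its range is refused whole. The fingers move at their own pace and stop on an object; the grip force is fixed at half the most. Time passes only in rows, so rows that repeat a pose let the fingers close. It gives the time, the measured TCP pose, the force, the opening and the grip force at its end, in the units of the state.
- robot.get_obs(): the state, without advancing time (a new reading comes with each control period).
- snapshot(name): name is "scene" or "side" or "wrist"; returns a dict with "img" (400x640x3 uint8, blue, green, red), "camera_matrix" (3x3 intrinsics, pixels), "k1" (the pictures are not rectified: a ray, as slopes to the right and down, at radius r is drawn at 1 + k1 r^2 times it, then the intrinsics apply), "extrinsics" (4x4, takes a point from camera to world coordinates); the wrist camera has in their place "hand_eye" (4x4, takes a point from camera to tool coordinates, whose origin is the TCP and whose axes are the flange's). Camera axes: x right, y down, z forward; pixel columns grow to the right and rows downward; lengths in m; the calibration is good to about 2 mm. A picture is of the moment at which its call begins: read the wrist's pose just before it. There is no depth.
- close_job(): hands the job in; it is judged then, once.
Trained networks look in a picture, given as the dict that the camera call returned (one of the last four; its "shot" number tells which), for a name from the list of things; names that differ only in an ending like _2 or _b are one class to them, and where a whole thing is asked for, a point or a joint stands for the part that bears it (a point fixed in the world has none). Each returns a list of dicts, best first, with "conf" (0 to 1); they miss things now and then, are a little off and sometimes report something else, mostly with a low value. They report only what shows in the picture. A call takes as long as a camera call. They do not tell look-alikes from the thing itself.
- spotter.trace(name, picture): "region" (400x640 bool, what is visible of it) and "box" ([left, top, width, height] in pixels, round what is visible of it).
The state is a dict: "time": time; "joint_positions": joint angles; "qvel": joint speeds; "joint_torque": joint torques, N m; "tool_pos": TCP position; "ee_rot": TCP orientation; "wrist_force": force on the tool from outside, world axes, zero at the start; "wrist_torque": the same for the moment, N m; "width": finger opening in m; "finger_force": force on a finger pad.
Only numpy, scipy, OpenCV 4.12 (cv2) and the standard library are available. Lean on these libraries where they do the work, as an engineer would, in place of code of your own. Each camera call takes 0.05 s, during which the arm holds its last target. There are 200 camera calls.

## Working session

There is one attempt and no reset: what is moved stays moved. The work goes in short steps, Python scripts to look and compute and a tool call to move; the robot and the scene stay as the last step left them, time stands still between calls to the robot, and variables do not carry over. Pictures are saved under pics/ and viewed, at most 10 in all, crops included, and the job is handed in when it is done.

Besides the shell and the picture viewer there is one more tool, called after "Emit:" as a command line: name --argument value ..., lists and objects as JSON in quotes. servo_tool: Moves the arm, as the interface text tells. Its arguments: {"type":"object","properties":{"commands":{"type":"array","items":{"type":"number"}}},"required":["commands"]}

```bash
mkdir -p pics; cat > h.py <<'E'
import numpy as np, cv2, pickle
from bench import robot, snapshot, close_job, spotter
from scipy.spatial.transform import Rotation as R
def ray(s,uv):
    K=s["camera_matrix"];k1=float(s["k1"])
    d=np.linalg.inv(K)@np.array([uv[0],uv[1],1.0]);q=d[:2];p=q.copy()
    for _ in range(30): p=q/(1+k1*(p@p))
    E=s["extrinsics"];v=E[:3,:3]@np.array([p[0],p[1],1]);return E[:3,3],v/np.linalg.norm(v)
def onz(s,uv,z):
    o,v=ray(s,uv);return o+v*(z-o[2])/v[2]
def proj(s,P):
    E=s["extrinsics"];P=np.atleast_2d(P);c=(P-E[:3,3])@E[:3,:3];p=c[:,:2]/c[:,2:]
    p=p*(1+float(s["k1"])*(p**2).sum(1))[:,None];K=s["camera_matrix"]
    return p@K[:2,:2].T+K[:2,2]
def snap(name):
    ob=robot.get_obs();s=snapshot(name)
    if name=="wrist":
        T=np.eye(4);T[:3,3]=ob["tool_pos"];T[:3,:3]=R.from_euler("xyz",ob["ee_rot"]).as_matrix();s["extrinsics"]=T@s["hand_eye"]
    return s
E
python3 - <<'E'
from h import *
np.set_printoptions(precision=4,suppress=True)
print(robot.get_obs(),robot.tips_ahead)
for c in("scene","side"):
    s=snap(c);cv2.imwrite(f"pics/{c}0.png",s["img"]);pickle.dump(s,open(c+".pkl","wb"))
    print(c,s["extrinsics"],s["camera_matrix"],s["k1"])
    for n in("tall_board","short_board","rack","easel","easel_rest","salt_mill","tumbler","pepper_mill","wine_glass"):
        print(n,[(d["box"],round(d["conf"],2)) for d in spotter.trace(n,s)])
E
```

```text
{'time': 0.0, 'joint_positions': array([-1.2341,  0.088 ,  1.3722, -0.    ,  1.6836, -0.1031]), 'qvel': array([-0.0002, -0.    ,  0.0007, -0.0006,  0.0007,  0.0001]), 'joint_torque': array([  0.0009, -34.0177, -30.2424,   0.0719,   0.0329,  -0.0002]), 'tool_pos': array([ 0.234 , -0.4972,  0.2153]), 'ee_rot': array([-3.1394, -0.0002,  0.4398]), 'wrist_force': array([-0.3033, -0.5354,  0.3107]), 'wrist_torque': array([ 0.0506, -0.0127,  0.0109]), 'finger_force': 0.0, 'width': 0.0939180280203344} 0.011
scene [[-0.8194 -0.3372  0.4637  0.0358]
 [-0.5733  0.4725 -0.6694  0.8419]
 [ 0.0066 -0.8143 -0.5804  0.7484]
 [ 0.      0.      0.      1.    ]] [[462.1444   0.     318.5288]
 [  0.     462.1444 207.4842]
 [  0.       0.       1.    ]] -0.12874022687437073
tall_board [([235.4, 222.7, 46.6, 71.9], 0.8)]
short_board [([270.1, 260.5, 40.8, 63.6], 0.91)]
rack [([232.1, 274.2, 92.6, 69.5], 0.56)]
easel [([298.2, 145.5, 60.4, 81.5], 0.98), ([374.9, 181.9, 42.2, 52.6], 0.94)]
easel_rest [([316.3, 143.4, 39.6, 79.9], 0.97), ([390.8, 184.8, 24.1, 48.6], 0.66), ([338.8, 105.1, 24.0, 72.7], 0.42)]
[... 377 characters left out ...]
03.4047 200.271 ]
 [  0.       0.       1.    ]] -0.04801566971271382
tall_board [([257.8, 197.2, 37.4, 73.5], 0.79)]
short_board [([290.2, 235.4, 35.2, 56.4], 0.79)]
rack [([253.8, 248.5, 86.0, 58.4], 0.58), ([256.4, 199.0, 40.1, 69.8], 0.38)]
easel [([300.7, 130.4, 57.0, 72.1], 0.87), ([376.3, 162.3, 33.8, 43.0], 0.69)]
easel_rest [([319.0, 128.0, 36.9, 68.1], 0.97), ([384.1, 157.1, 27.9, 47.3], 0.82), ([289.5, 236.9, 36.7, 57.8], 0.52)]
salt_mill [([358.7, 186.1, 22.1, 60.5], 0.68), ([254.8, 172.9, 35.3, 38.2], 0.3)]
tumbler [([256.9, 170.4, 33.0, 38.4], 0.7), ([299.7, 127.1, 58.6, 75.1], 0.3)]
pepper_mill [([259.3, 132.9, 17.1, 43.4], 0.92)]
wine_glass [([331.1, 93.3, 23.4, 66.7], 0.59)]
```

```bash
python3 - <<'E'
from h import *
a=pickle.load(open("scene.pkl","rb"))["img"]
cv2.imwrite("pics/scene_crop.png",cv2.resize(a[95:355,210:450],None,fx=2.3,fy=2.3,interpolation=cv2.INTER_CUBIC))
E
```

```text
(no output)
```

View pics/scene0.png

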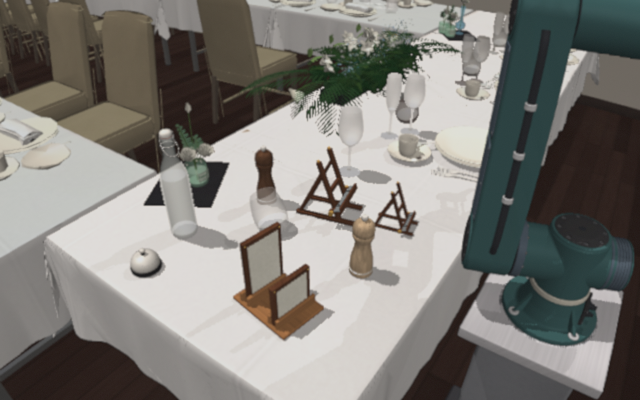

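View pics/scene_crop.png

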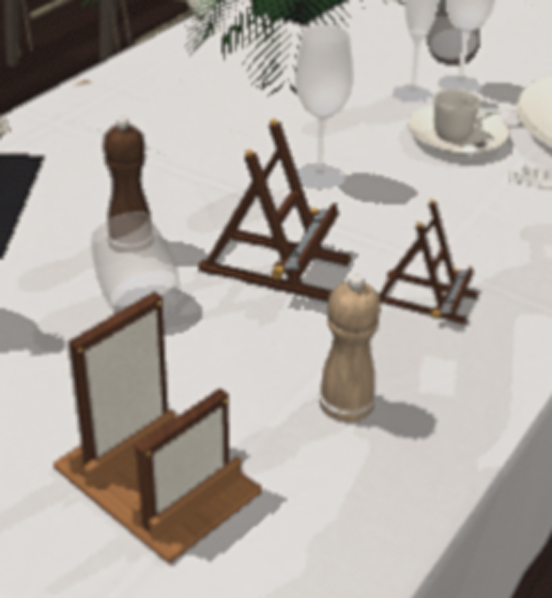

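The crop shows two boards: the taller at about (262,258) and the shorter at (290,293), both in the rack. There are two easels. The larger, at (328,186), is the one the job needs, and the smaller, at (396,210), is a look-alike. The salt mill is at (361,246), the tumbler at (268,207), the pepper mill at (264,166) and the wine glass at (350,140).

```bash
python3 - <<'E'
from h import *
np.set_printoptions(precision=3,suppress=True)
s=pickle.load(open("scene.pkl","rb"))
c=lambda x,y:(210+x/2.3-.3,95+y/2.3-.3)
for n,p,z in [("tall top L(+x?)",c(158,298),.17),("tall top near",c(73,343),.17),
 ("short top",c(225,395),.115),("short top near",c(140,452),.115),
 ("rack L",c(55,465),.005),("rack bot",c(172,560),.0),("rack right",c(262,490),.01),
 ("upr top far",c(275,123),.1748),("upr top near",c(250,154),.1748),
 ("foot backleft",c(201,267),.01),("foot front near",c(328,300),.01),("foot front far",c(352,258),.01),
 ("salt",c(347,417),0),("tumbler",c(150,315),0),("pepper",c(125,230),0),("wine",c(320,180),0)]:
    print(n,onz(s,p,z))
E
```

```text
tall top L(+x?) [0.531 0.271 0.17 ]
tall top near [0.55  0.362 0.17 ]
short top [0.443 0.291 0.115]
short top near [0.459 0.387 0.115]
rack L [0.588 0.369 0.005]
rack bot [0.43 0.39 0.  ]
rack right [0.407 0.284 0.01 ]
upr top far [ 0.624 -0.055  0.175]
upr top near [0.607 0.02  0.175]
foot backleft [0.664 0.037 0.01 ]
foot front near [0.508 0.004 0.01 ]
foot front far [ 0.528 -0.083  0.01 ]
salt [0.397 0.147 0.   ]
tumbler [0.664 0.133 0.   ]
pepper [0.799 0.018 0.   ]
wine [ 0.663 -0.228  0.   ]
```

```bash
cat >> h.py <<'E'
def Rdown(yaw,tilt=None):
    return R.from_euler("xyz",[np.pi,0,yaw])
def goal(pos,Rg):
    ob=robot.get_obs();R0=R.from_euler("xyz",ob["ee_rot"])
    d=R0.inv().apply(np.array(pos)-ob["tool_pos"]);r=(R0.inv()*Rg).as_rotvec(degrees=True)
    print("shift",np.round(d,4),"rot",np.round(r,2),"t",round(ob["time"],2));return d,r
E
python3 - <<'E'
from h import *
np.set_printoptions(precision=3,suppress=True)
s=snap("wrist");print(s["hand_eye"],s["camera_matrix"],s["k1"])
goal([.42,-.05,.40],Rdown(1.5))
goal([.45,.2,.40],Rdown(1.38))
E
```

```text
[[ 0.001 -0.96  -0.279  0.081]
 [ 1.     0.001  0.    -0.   ]
 [-0.    -0.279  0.96  -0.169]
 [ 0.     0.     0.     1.   ]] [[355.07    0.    315.178]
 [  0.    355.07  196.246]
 [  0.      0.      1.   ]] -0.08058000772109936
shift [ 0.359 -0.326 -0.183] rot [  0.     0.   -60.75] t 1.05
shift [ 0.492 -0.539 -0.184] rot [  0.     0.   -53.87] t 1.05
```

```bash
python3 - <<'E'
from h import *
goal([.45,0.0,.38],Rdown(1.5))
E
```

```text
shift [ 0.4072 -0.3584 -0.1635] rot [  0.     0.   -60.75] t 1.05
```

Emit:
servo_tool --commands '[0,0,-0.06,0,0,0,0.094,0.02,-0.02,-0.11,0,0,-7,0.094,0.06,-0.06,-0.13,0,0,-14,0.094,0.1,-0.1,-0.14,0,0,-21,0.094,0.14,-0.14,-0.15,0,0,-28,0.094,0.18,-0.18,-0.16,0,0,-35,0.094,0.22,-0.22,-0.163,0,0,-42,0.094,0.26,-0.26,-0.163,0,0,-49,0.094,0.3,-0.3,-0.163,0,0,-55,0.094,0.345,-0.33,-0.163,0,0,-61,0.094]'

```text
time: 2.3
tool_pos: [0.4059, -0.0503, 0.3803]
ee_rot: [3.139, 0.001, 1.508]
wrist_force: [0.7, -0.4, 0.8]
width: 0.0937
finger_force: 0.0
```

Emit:
servo_tool --commands '[0.06,-0.03,0,0,0,0,0.094,0.06,-0.03,0,0,0,0,0.094,0.06,-0.03,0,0,0,0,0.094,0.06,-0.03,0,0,0,0,0.094]'

```text
time: 2.8
tool_pos: [0.3801, 0.0086, 0.3793]
ee_rot: [-3.142, 0.0, 1.502]
wrist_force: [-0.6, 0.9, 0.1]
width: 0.0942
finger_force: 0.0
```

```bash
python3 - <<'E'
from h import *
np.set_printoptions(precision=3,suppress=True)
s=snap("wrist");pickle.dump(s,open("w1.pkl","wb"))
for n in("easel","easel_rest"): 
    for d in spotter.trace(n,s): print(n,d["box"],d["conf"])
cv2.imwrite("pics/w1.png",s["img"])
ob=robot.get_obs();print(ob["tool_pos"],ob["ee_rot"],ob["time"])
E
```

```text
easel [308.4, 168.9, 70.1, 70.1] 0.79
easel [402.4, 114.8, 135.6, 107.0] 0.7
easel_rest [423.0, 125.2, 113.0, 89.0] 0.94
easel_rest [310.7, 178.8, 59.3, 61.4] 0.58
[0.38  0.009 0.379] [-3.141  0.     1.502] 2.95
```

View pics/w1.png

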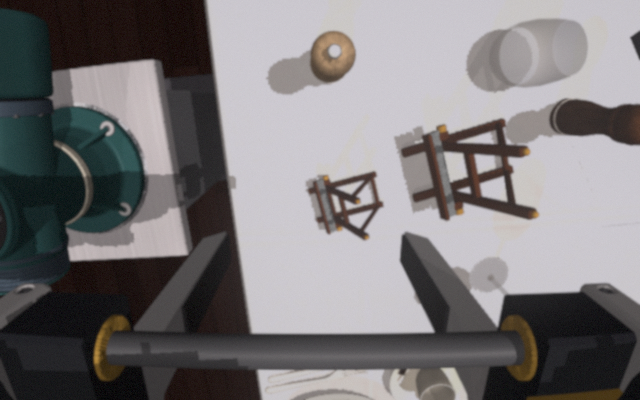

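The wrist picture shows the larger easel at (470,170) and the smaller one at (345,203). The larger easel's ledge is at about (438,170), with its lip to the left of it, and the upright tops are at (521,152) and (533,213).

```bash
python3 - <<'E'
from h import *
a=pickle.load(open("w1.pkl","rb"))["img"]
cv2.imwrite("pics/w1c.png",cv2.resize(a[105:230,390:550],None,fx=5,fy=4.8,interpolation=cv2.INTER_CUBIC))
E
```

```text
(no output)
```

View pics/w1c.png

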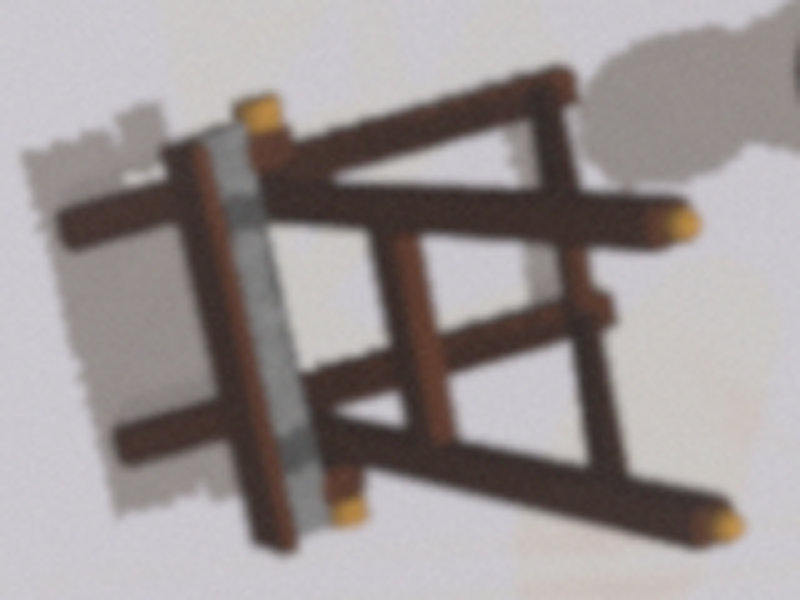

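```bash
cat > fit.py <<'E'
from h import *
from scipy.optimize import least_squares
np.set_printoptions(precision=4,suppress=True)
w=pickle.load(open("w1.pkl","rb"));s=pickle.load(open("scene.pkl","rb"))
c=lambda x,y:(390+x/5-.4,105+y/4.8-.4)
k=lambda x,y:(210+x/2.3-.3,95+y/2.3-.3)
t=.35
def rest(x,y,z): return [x*np.cos(t)+z*np.sin(t),y,z*np.cos(t)-x*np.sin(t)]
def model(p):
    h,hf=p[3],p[4];L=[
 (w,c(58,212),[-.031,.045,hf]),(w,c(125,465),[-.031,-.045,hf]),
 (w,c(574,66),[.135,.045,hf]),(w,c(616,322),[.135,-.045,hf]),
 (w,c(688,222),rest(.007,.038,.184)),(w,c(730,523),rest(.007,-.038,.184)),
 (w,c(207,138),rest(-.018,.065,h+.007)),(w,c(297,547),rest(-.018,-.065,h+.007)),
 (w,c(245,124),rest(0,.065,h)),(w,c(331,525),rest(0,-.065,h)),
 (s,k(275,123),rest(.007,-.038,.184)),(s,k(250,154),rest(.007,.038,.184)),
 (s,k(336,206),rest(-.021,-.065,h+.007)),(s,k(283,277),rest(-.021,.065,h+.007))]
    a=p[2];r=[]
    for cam,uv,m in L:
        m=np.array(m);P=np.array([p[0]+np.cos(a)*m[0]-np.sin(a)*m[1],p[1]+np.sin(a)*m[0]+np.cos(a)*m[1],m[2]])
        r.append(proj(cam,P)[0]-np.array(uv))
    return np.array(r)
f=least_squares(lambda p:model(p).ravel(),[.553,-.03,.22,.06,.01],loss="soft_l1")
print(f.x);print(model(f.x))
E
python3 fit.py
```

```text
[ 0.555  -0.0374  0.2323  0.0477 -0.0003]
[[ 0.7225 -0.4769]
 [ 0.0203 -0.3905]
 [-0.1021 -0.4922]
 [ 0.0676  0.3772]
 [-0.4123  0.9545]
 [-0.5845  0.4808]
 [ 0.1981  0.6527]
 [ 0.2254 -0.0115]
 [-0.3703 -0.3743]
 [-0.3555 -0.9749]
 [-1.5783  0.1852]
 [-1.4402  0.0051]
 [-1.5191  0.2584]
 [ 5.7519 -5.1966]]
```

```bash
python3 - <<'E'
from h import *
goal([.50,0.22,.36],Rdown(1.38))
E
```

```text
shift [0.2192 0.1051 0.0191] rot [-0.03  0.01  6.99] t 2.95
```

Emit:
servo_tool --commands '[0.055,0.026,0,0,0,2,0.094,0.11,0.05,0.01,0,0,4,0.094,0.165,0.078,0.015,0,0,6,0.094,0.219,0.105,0.019,0,0,7,0.094,0.219,0.105,0.019,0,0,7,0.094,0.219,0.105,0.019,0,0,7,0.094]'

```text
time: 3.7
tool_pos: [0.4994, 0.2203, 0.3601]
ee_rot: [-3.141, 0.001, 1.381]
wrist_force: [-0.7, 0.1, -0.1]
width: 0.0939
finger_force: 0.0
```

```bash
python3 - <<'E'
from h import *
s=snap("wrist");pickle.dump(s,open("w2.pkl","wb"))
for n in("tall_board","short_board","rack"): 
    for d in spotter.trace(n,s): print(n,d["box"],d["conf"])
cv2.imwrite("pics/w2.png",cv2.resize(s["img"][:260,180:580],None,fx=2,fy=2,interpolation=cv2.INTER_CUBIC))
ob=robot.get_obs();print(ob["tool_pos"],ob["ee_rot"],ob["time"])
E
```

```text
tall_board [331.5, 18.6, 14.8, 104.2] 0.96
tall_board [361.2, 266.4, 92.7, 106.9] 0.35
short_board [245.3, 29.4, 27.3, 90.4] 0.92
short_board [240.0, 29.2, 124.7, 93.0] 0.35
[0.49888284 0.21983222 0.36201158] [ 3.13920372e+00 -1.02922025e-03  1.38025623e+00] 3.9
```

View pics/w2.png

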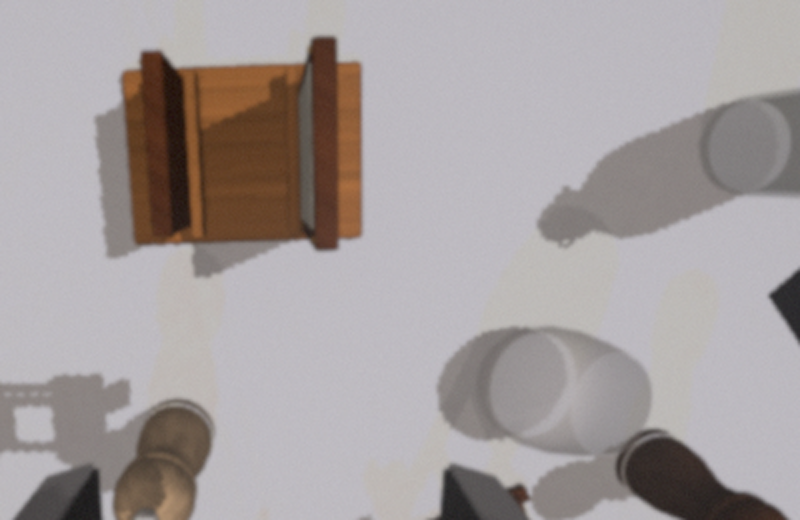

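The enlarged crop confirms it: the tall board's top edge runs from (324,40) to (325,245) in the right-hand slot. The short board is in the left slot, with its top at (158,145). The gripper's fingers have clear space around the tall board.

```bash
python3 - <<'E'
from h import *
np.set_printoptions(precision=4,suppress=True)
s=pickle.load(open("w2.pkl","rb"))
c=lambda x,y:(180+x/2-.25,y/2-.25)
P=[onz(s,c(*p),.17) for p in((312,38),(336,38),(314,248),(337,248))];print(np.array(P))
m=np.mean(P,0);d=(P[0]+P[1]-P[2]-P[3])/2;yaw=np.arctan2(-d[0],d[1]);print(m,np.linalg.norm(d),yaw,"th",np.linalg.norm(P[0]-P[1]))
yt=yaw+np.pi/2
goal([m[0],m[1],.24],Rdown(yt))
goal([m[0],m[1],.160],Rdown(yt))
E
```

```text
[[0.5458 0.3643 0.17  ]
 [0.5569 0.3623 0.17  ]
 [0.5297 0.2678 0.17  ]
 [0.541  0.2657 0.17  ]]
[0.5434 0.315  0.17  ] 0.09782991045090549 -0.16401740316867305 th 0.011243389333826563
shift [0.1018 0.0254 0.1222] rot [ 0.14 -0.06 -1.52] t 3.9
shift [0.1017 0.0252 0.2022] rot [ 0.14 -0.06 -1.52] t 3.9
```

Emit:
servo_tool --commands '[0.05,0.0125,0.03,0,0,-1,0.06,0.102,0.025,0.08,0,0,-1.5,0.05,0.102,0.025,0.13,0,0,-1.5,0.05,0.102,0.025,0.17,0,0,-1.5,0.05,0.102,0.025,0.195,0,0,-1.5,0.05,0.102,0.025,0.208,0,0,-1.5,0.05,0.102,0.025,0.208,0,0,-1.5,0.05]'

```text
time: 4.78
tool_pos: [0.5427, 0.316, 0.1526]
ee_rot: [-3.141, 0.0, 1.408]
wrist_force: [-0.9, 0.1, 0.1]
width: 0.0499
finger_force: 0.0
```

Emit:
servo_tool --commands '[0,0,0,0,0,0,0.0,0,0,0,0,0,0,0.0,0,0,0,0,0,0,0.0,0,0,0,0,0,0,0.0,0,0,0,0,0,0,0.0,0,0,0,0,0,0,0.0]'

```text
time: 5.52
tool_pos: [0.543, 0.3168, 0.1527]
ee_rot: [3.141, -0.0, 1.408]
wrist_force: [-0.3, 0.3, 1.6]
width: 0.0118
finger_force: 30.0
```

Gripped at 12 mm. Next, lift straight up.

Emit:
servo_tool --commands '[0,0,-0.01,0,0,0,0.0,0,0,-0.03,0,0,0,0.0,0,0,-0.06,0,0,0,0.0,0,0,-0.1,0,0,0,0.0,0,0,-0.14,0,0,0,0.0,0,0,-0.18,0,0,0,0.0,0,0,-0.2,0,0,0,0.0,0,0,-0.2,0,0,0,0.0]'

```text
time: 6.52
tool_pos: [0.5431, 0.317, 0.3548]
ee_rot: [3.138, -0.002, 1.409]
wrist_force: [-0.3, -0.6, -1.1]
width: 0.0119
finger_force: 30.0
```

```bash
cat >> h.py <<'E'
EO=np.array([.555,-.0374]);EY=.2323
def Rest():
    return R.from_euler("z",EY)*R.from_euler("y",.35)
def restw(p):
    return np.array([*EO,0])+Rest().apply(p)
def Rtool():   # tool z = -rest z, tool y = +rest x, tool x = rest y
    M=Rest().as_matrix();return R.from_matrix(np.c_[M[:,1],M[:,0],-M[:,2]])
E
python3 - <<'E'
from h import *
np.set_printoptions(precision=4,suppress=True)
s=snap("scene");cv2.imwrite("pics/s2.png",cv2.resize(s["img"][60:360,200:500],None,fx=2,fy=2))
# TCP is 17 mm below board top, i.e. 143 above bottom
for x,z in((-.05,.26),(-.03,.048+.143+.03),(-.012,.048+.143)):
    P=restw([x,0,z]);print(P,Rtool().as_euler("xyz"));goal(P,Rtool())
ob=robot.get_obs();print(ob["joint_positions"],ob["wrist_force"])
E
```

```text
[ 0.5961 -0.0277  0.2614] [-2.7916  0.      1.8031]
shift [-0.3314  0.1081  0.0913] rot [ 19.82  -3.97 -22.37] t 6.58
[ 0.6013 -0.0264  0.2179] [-2.7916  0.      1.8031]
shift [-0.3294  0.1131  0.1348] rot [ 19.82  -3.97 -22.37] t 6.58
[ 0.6078 -0.0249  0.1835] [-2.7916  0.      1.8031]
shift [-0.3268  0.1192  0.1692] rot [ 19.82  -3.97 -22.37] t 6.58
[0.4381 0.2886 0.8673 0.     1.9852 0.6004] [ 0.1694 -0.7022 -2.0616]
```

View pics/s2.png

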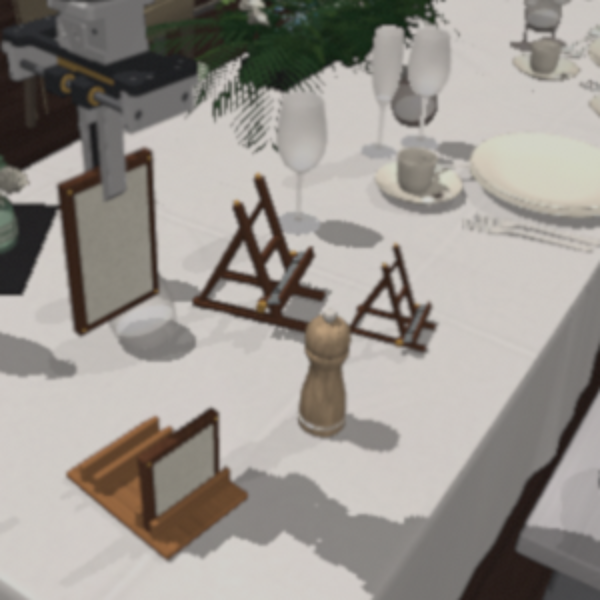

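The board hangs straight in the grip with its paper towards the robot, and the short board hasn't moved. Next, carry it over to a point above and in front of the easel.

Emit:
servo_tool --commands '[-0.03,0.01,0,2,-0.4,-2.2,0.0,-0.07,0.024,0,5,-1,-5.5,0.0,-0.11,0.038,0,8,-1.6,-9,0.0,-0.15,0.051,0,11,-2.2,-12.4,0.0,-0.19,0.065,0,14,-2.8,-15.8,0.0,-0.23,0.079,0,17,-3.4,-19.2,0.0,-0.27,0.093,0,19.8,-4,-22.4,0.0,-0.305,0.105,0.02,19.8,-4,-22.4,0.0,-0.33,0.113,0.04,19.8,-4,-22.4,0.0,-0.33,0.113,0.04,19.8,-4,-22.4,0.0]'

```text
time: 7.82
tool_pos: [0.6003, -0.0289, 0.308]
ee_rot: [-2.783, -0.002, 1.801]
wrist_force: [-0.3, 0.4, -2.3]
width: 0.0117
finger_force: 30.0
```

```bash
python3 - <<'E'
from h import *
np.set_printoptions(precision=4,suppress=True)
goal(restw([-.05,0,.26]),Rtool());goal(restw([-.03,0,.26]),Rtool())
ob=robot.get_obs();print(ob["joint_positions"],ob["wrist_force"],ob["tool_pos"])
for n in("scene","wrist"):
  s=snap(n);pickle.dump(s,open(n+"3.pkl","wb"))
a=pickle.load(open("scene3.pkl","rb"))["img"][70:270,230:430];b=pickle.load(open("wrist3.pkl","rb"))["img"]
cv2.imwrite("pics/s3.png",np.vstack([cv2.resize(a,(400,400),interpolation=cv2.INTER_CUBIC)]) if 0 else np.hstack([cv2.resize(a,(400,400)),cv2.resize(b,(400,400))]))
E
```

```text
shift [0.002  0.0127 0.045 ] rot [-0.47 -0.15 -0.1 ] t 7.83
shift [0.0021 0.0327 0.0448] rot [-0.47 -0.15 -0.1 ] t 7.83
[-0.0824  0.487   0.7341 -0.1376  2.2586 -0.3818] [-0.2891  0.3994 -2.2909] [ 0.6003 -0.0289  0.308 ]
```

View pics/s3.png

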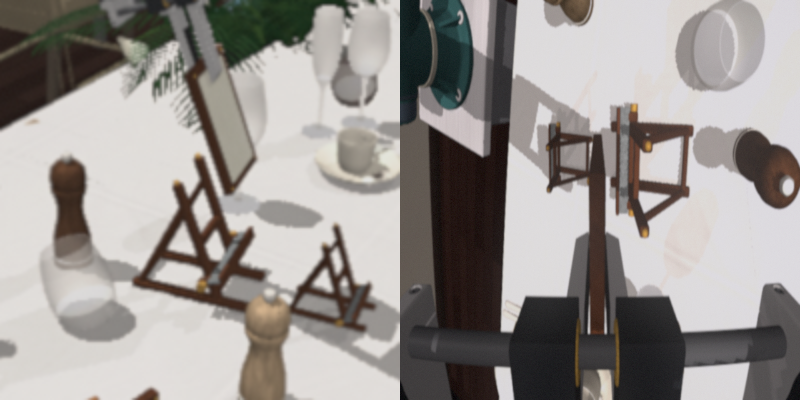

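The composite shows the tilted board in front of and above the larger easel, with its paper side outward. In the wrist image (right half) the ledge is at about x 627 and the upright tops at (647,147) and (643,235). I'll refine the easel pose from an enlarged crop.

```bash
python3 - <<'E'
from h import *
a=pickle.load(open("wrist3.pkl","rb"))["img"]
cv2.imwrite("pics/w3c.png",cv2.resize(a[95:245,290:480],None,fx=4,fy=4,interpolation=cv2.INTER_CUBIC))
E
```

```text
(no output)
```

View pics/w3c.png

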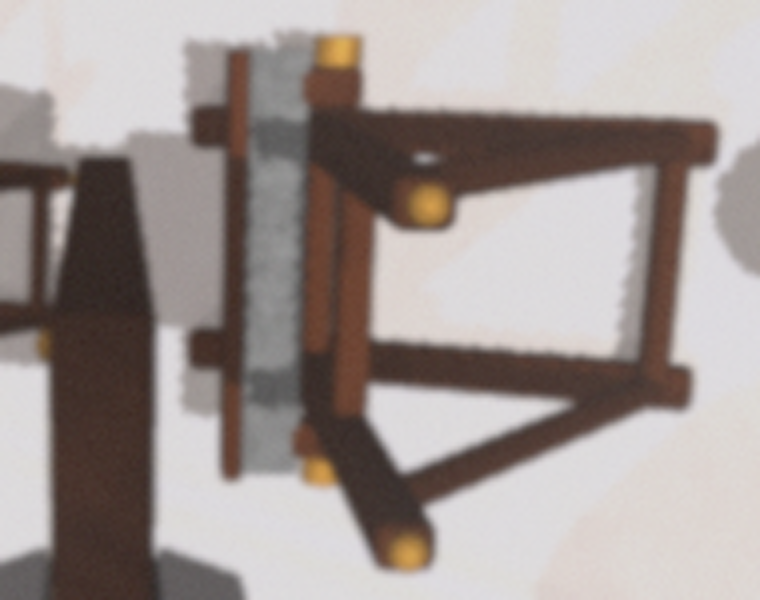

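```bash
cat > fit2.py <<'E'
from h import *
from scipy.optimize import least_squares
np.set_printoptions(precision=4,suppress=True)
w=pickle.load(open("wrist3.pkl","rb"))
c=lambda x,y:(290+x/4-.375,95+y/4-.375)
t=.35
def rest(x,y,z): return [x*np.cos(t)+z*np.sin(t),y,z*np.cos(t)-x*np.sin(t)]
def model(p):
    h,hf=p[3],p[4];L=[
 (c(192,108),[-.031,.045,hf]),(c(190,368),[-.031,-.045,hf]),
 (c(716,122),[.135,.045,hf]),(c(691,408),[.135,-.045,hf]),
 (c(427,204),rest(.007,.038,.185)),(c(407,549),rest(.007,-.038,.185)),
 (c(248,50),rest(-.018,.065,h+.007)),(c(241,478),rest(-.018,-.065,h+.007)),
 (c(229,50),rest(-.024,.065,h+.007)),(c(222,478),rest(-.024,-.065,h+.007)),
 (c(308,46),rest(0,.065,h)),(c(299,472),rest(0,-.065,h))]
    a=p[2];r=[]
    for uv,m in L:
        m=np.array(m);P=np.array([p[0]+np.cos(a)*m[0]-np.sin(a)*m[1],p[1]+np.sin(a)*m[0]+np.cos(a)*m[1],m[2]])
        r.append(proj(w,P)[0]-np.array(uv))
    return np.array(r)
f=least_squares(lambda p:model(p).ravel(),[.553,-.03,.22,.06,.01],loss="soft_l1")
print(f.x);print(model(f.x))
# board corners seen (rest frame via tool axes): top edge +y end and bottom +y end, in tool coordinates
E=w["extrinsics"];ob=robot.get_obs();R0=R.from_euler("xyz",ob["ee_rot"])
for n,L in(("top",[(54,315),(153,315)]),("bot",[(82,157),(129,157)])):
    for q in L:
        o,v=ray(w,c(*q));o=R0.inv().apply(o-ob["tool_pos"]);v=R0.inv().apply(v)
        z=-.017 if n=="top" else .143
        print(n,o+v*(z-o[2])/v[2])
E
python3 fit2.py
```

```text
[ 0.551  -0.0373  0.2423  0.0506  0.0054]
[[-0.1434 -0.5244]
 [-0.1397 -0.3848]
 [ 1.2623 -0.5749]
 [ 0.204   0.0807]
 [-0.3181  0.1398]
 [ 0.0957 -0.1819]
 [ 0.2426  0.2123]
 [ 0.0703  0.1337]
 [-0.2068  0.2351]
 [ 0.0155  0.1669]
 [ 0.0051  0.9676]
 [-0.7328 -0.2535]]
top [ 0.0477 -0.0055 -0.017 ]
top [ 0.0477  0.0052 -0.017 ]
bot [ 0.0473 -0.0051  0.143 ]
bot [0.0473 0.0051 0.143 ]
```

```bash
sed -i 's/^EO=.*/EO=np.array([.551,-.0373]);EY=.2423/' h.py; cat > g.py <<'E'
from h import *
import sys
np.set_printoptions(precision=4,suppress=True)
def where():
    ob=robot.get_obs();p=Rest().inv().apply(ob["tool_pos"]-np.array([*EO,0]));f=Rest().inv().apply(ob["wrist_force"])
    print("TCP in rest",p,"bottom z",p[2]-.143,"force rest",f,"t",round(ob["time"],2),"rot err",(R.from_euler("xyz",ob["ee_rot"]).inv()*Rtool()).as_rotvec(degrees=True))
where()
for a in sys.argv[1:]:
    x,z=map(float,a.split(","));goal(restw([x,.002,z]),Rtool())
E
python3 g.py -.05,.24 -.04,.224 -.012,.224
```

```text
TCP in rest [-0.0591 -0.0016  0.3099] bottom z 0.16691563148813202 force rest [ 0.3982  0.5424 -0.8204] t 7.92 rot err [-0.1578 -0.2311 -0.487 ]
shift [0.0034 0.0093 0.0699] rot [-0.16 -0.23 -0.49] t 7.92
shift [0.0035 0.0193 0.0859] rot [-0.16 -0.23 -0.49] t 7.92
shift [0.0037 0.0473 0.0858] rot [-0.16 -0.23 -0.49] t 7.92
```

Emit:
servo_tool --commands '[0.001,0.005,0.03,-0.1,-0.1,-0.2,0.0,0.003,0.012,0.06,-0.16,-0.23,-0.49,0.0,0.0035,0.019,0.086,-0.16,-0.23,-0.49,0.0,0.0035,0.03,0.086,-0.16,-0.23,-0.49,0.0,0.0037,0.04,0.086,-0.16,-0.23,-0.49,0.0,0.0037,0.045,0.086,-0.16,-0.23,-0.49,0.0,0.0037,0.045,0.086,-0.16,-0.23,-0.49,0.0]'

```text
time: 8.8
tool_pos: [0.6135, -0.0205, 0.2169]
ee_rot: [-2.796, 0.002, 1.813]
wrist_force: [0.8, 0.1, -2.0]
width: 0.0116
finger_force: 30.0
```

```bash
python3 g.py -.009,.224
```

```text
TCP in rest [-0.0136  0.0013  0.2259] bottom z 0.08289558698310726 force rest [ 1.3973 -0.0636 -1.6064] t 8.8 rot err [ 0.2249  0.1119 -0.0266]
shift [0.0007 0.0046 0.0019] rot [ 0.22  0.11 -0.03] t 8.8
```

Now feel for the uprights in small steps.

Emit:
servo_tool --commands '[0,0.002,0,0,0,0,0.0,0,0.003,0,0,0,0,0.0,0,0.003,0,0,0,0,0.0]'

```text
time: 9.18
tool_pos: [0.6153, -0.0201, 0.2153]
ee_rot: [-2.794, 0.002, 1.813]
wrist_force: [0.7, 0.5, -2.3]
width: 0.0117
finger_force: 30.0
```

Emit:
servo_tool --commands '[0,0.001,0,0,0,0,0.0,0,0.0015,0,0,0,0,0.0,0,0.0015,0,0,0,0,0.0]'

```text
time: 9.55
tool_pos: [0.6167, -0.0197, 0.2147]
ee_rot: [-2.794, 0.002, 1.813]
wrist_force: [0.1, -0.0, -2.8]
width: 0.0119
finger_force: 30.0
```

```bash
python3 g.py
```

```text
TCP in rest [-0.0097  0.0013  0.225 ] bottom z 0.08198113995630954 force rest [ 1.0432 -0.0427 -2.641 ] t 9.55 rot err [ 0.1378  0.0798 -0.0368]
```

Emit:
servo_tool --commands '[0,0.001,0,0,0,0,0.0,0,0.0015,0,0,0,0,0.0,0,0.0015,0,0,0,0,0.0]'

```text
time: 9.93
tool_pos: [0.6181, -0.0194, 0.2141]
ee_rot: [-2.794, 0.002, 1.813]
wrist_force: [1.2, 0.3, -1.5]
width: 0.0114
finger_force: 30.0
```

Emit:
servo_tool --commands '[0,0.001,0,0,0,0,0.0,0,0.0015,0,0,0,0,0.0,0,0.0015,0,0,0,0,0.0]'

```text
time: 10.3
tool_pos: [0.6194, -0.019, 0.2137]
ee_rot: [-2.794, 0.002, 1.813]
wrist_force: [-0.4, 0.4, -1.6]
width: 0.0118
finger_force: 30.0
```

```bash
python3 g.py
```

```text
TCP in rest [-0.0067  0.0013  0.225 ] bottom z 0.08201324200567156 force rest [ 0.2329  0.5064 -1.5839] t 10.3 rot err [ 0.1375  0.0828 -0.0386]
```

Emit:
servo_tool --commands '[0,0.001,0,0,0,0,0.0,0,0.001,0,0,0,0,0.0]'

```text
time: 10.55
tool_pos: [0.62, -0.0189, 0.2135]
ee_rot: [-2.793, 0.002, 1.813]
wrist_force: [-2.6, -0.4, -0.4]
width: 0.0118
finger_force: 30.0
```

Emit:
servo_tool --commands '[0,0.001,0,0,0,0,0.0,0,0.001,0,0,0,0,0.0]'

```text
time: 10.8
tool_pos: [0.6203, -0.0188, 0.2134]
ee_rot: [-2.791, 0.001, 1.812]
wrist_force: [-5.0, -0.1, 0.7]
width: 0.0123
finger_force: 30.0
```

```bash
python3 g.py
```

```text
TCP in rest [-0.0058  0.0014  0.225 ] bottom z 0.08202701365612713 force rest [-4.8702  1.0682 -1.0157] t 10.8 rot err [-0.0114  0.0625 -0.0764]
```

Contact at x = -5.8 mm with about 5 N, which agrees with the camera fit. I'll back off 2 mm and descend along the rest.

Emit:
servo_tool --commands '[0,-0.001,0,0,0,0,0.0,0,-0.002,0.005,0,0,0,0.0,0,-0.002,0.012,0,0,0,0.0,0,-0.002,0.019,0,0,0,0.0,0,-0.002,0.023,0,0,0,0.0,0,-0.002,0.023,0,0,0,0.0,0,-0.002,0.023,0,0,0,0.0]'

```text
time: 11.68
tool_pos: [0.6119, -0.0209, 0.1916]
ee_rot: [-2.794, 0.001, 1.813]
wrist_force: [-0.4, -0.1, -2.2]
width: 0.0121
finger_force: 30.0
```

```bash
python3 g.py
```

```text
TCP in rest [-0.0065  0.0013  0.2016] bottom z 0.05864004770129813 force rest [ 0.41    0.0048 -2.199 ] t 11.68 rot err [ 0.1351  0.0647 -0.025 ]
```

Emit:
servo_tool --commands '[0,0,0.0015,0,0,0,0.0,0,0,0.003,0,0,0,0.0,0,0,0.003,0,0,0,0.0]'

```text
time: 12.05
tool_pos: [0.611, -0.0212, 0.1893]
ee_rot: [-2.795, 0.002, 1.813]
wrist_force: [-0.7, -1.1, -1.1]
width: 0.0119
finger_force: 30.0
```

Emit:
servo_tool --commands '[0,0,0.001,0,0,0,0.0,0,0,0.0015,0,0,0,0.0,0,0,0.0015,0,0,0,0.0]'

```text
time: 12.42
tool_pos: [0.6105, -0.0213, 0.1881]
ee_rot: [-2.795, 0.002, 1.813]
wrist_force: [0.0, -1.0, -0.0]
width: 0.0119
finger_force: 30.0
```

Emit:
servo_tool --commands '[0,0,0.001,0,0,0,0.0,0,0,0.001,0,0,0,0.0]'

```text
time: 12.68
tool_pos: [0.6103, -0.0215, 0.1876]
ee_rot: [-2.795, 0.002, 1.813]
wrist_force: [1.1, -0.0, 1.7]
width: 0.0116
finger_force: 30.0
```

```bash
python3 g.py
```

```text
TCP in rest [-0.0067  0.0011  0.1973] bottom z 0.05425844112764805 force rest [ 0.3756 -0.2889  1.9852] t 12.68 rot err [ 0.2205  0.1111 -0.0472]
```

Emit:
servo_tool --commands '[0,0,0.001,0,0,0,0.0,0,0,0.001,0,0,0,0.0]'

```text
time: 12.92
tool_pos: [0.6101, -0.0215, 0.1871]
ee_rot: [-2.796, 0.002, 1.813]
wrist_force: [1.9, -0.3, 4.6]
width: 0.0117
finger_force: 30.0
```

Emit:
servo_tool --commands '[0,0,0.001,0,0,0,0.0,0,0,0.001,0,0,0,0.0]'

```text
time: 13.18
tool_pos: [0.6099, -0.0216, 0.1868]
ee_rot: [-2.797, 0.003, 1.813]
wrist_force: [0.5, -0.1, 7.2]
width: 0.0119
finger_force: 30.0
```

```bash
python3 g.py
```

```text
TCP in rest [-0.0068  0.0011  0.1964] bottom z 0.05339849421109219 force rest [-2.0315 -0.235   6.9356] t 13.18 rot err [ 0.3091  0.1366 -0.0538]
```

Seated on the ledge: about 9 N net along the rest. I'll relieve the load, nudge the board back to the uprights and open the fingers a little.

Emit:
servo_tool --commands '[0,0.0007,-0.0015,0,0,0,0.0,0,0.0012,-0.002,0,0,0,0.0,0,0.0012,-0.002,0,0,0,0.0]'

```text
time: 13.55
tool_pos: [0.6108, -0.0213, 0.1871]
ee_rot: [-2.793, 0.002, 1.813]
wrist_force: [0.5, -0.5, 5.4]
width: 0.0117
finger_force: 30.0
```

```bash
python3 g.py
```

```text
TCP in rest [-0.006   0.0012  0.197 ] bottom z 0.05401069410624926 force rest [-1.5325 -0.6128  5.1518] t 13.55 rot err [ 0.101   0.097  -0.0613]
```

Emit:
servo_tool --commands '[0,0,0,0,0,0,0.014,0,0,0,0,0,0,0.02,0,0,0,0,0,0,0.03,0,0,0,0,0,0,0.036,0,0,0,0,0,0,0.036,0,0,0,0,0,0,0.036]'

```text
time: 14.3
tool_pos: [0.6111, -0.0211, 0.1865]
ee_rot: [-2.794, 0.002, 1.813]
wrist_force: [0.8, 0.7, 0.3]
width: 0.0358
finger_force: 0.0
```

```bash
python3 - <<'E'
from h import *
from g import where
s=snap("scene");w=snap("wrist");a=s["img"][70:270,230:430];b=w["img"][40:300,200:460]
cv2.imwrite("pics/s4.png",np.hstack([cv2.resize(a,(400,400),interpolation=cv2.INTER_CUBIC),cv2.resize(b,(400,400),interpolation=cv2.INTER_CUBIC)]))
E
```

```text
TCP in rest [-0.0055  0.0013  0.1966] bottom z 0.0535526949345298 force rest [0.7916 0.5342 0.5907] t 14.3 rot err [ 0.1485  0.0835 -0.0353]
```

View pics/s4.png

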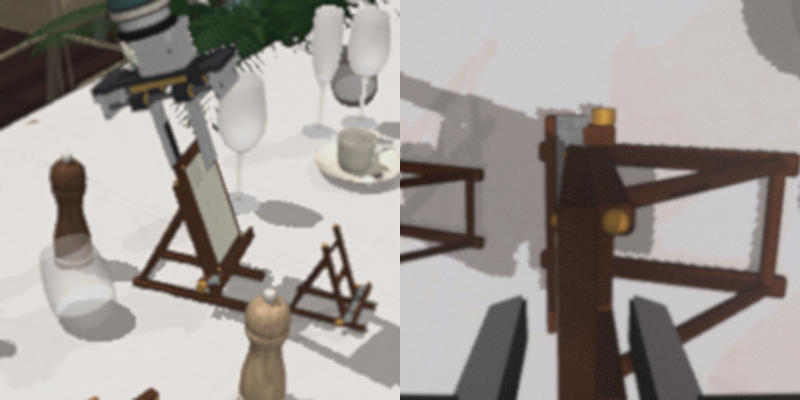

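The picture shows the board resting on the ledge behind the lip, flush against the uprights, with its paper outward and both fingers clear of it. I'll withdraw straight back along the tool axis.

Emit:
servo_tool --commands '[0,0,-0.01,0,0,0,0.036,0,0,-0.03,0,0,0,0.036,0,0,-0.06,0,0,0,0.036,0,0,-0.1,0,0,0,0.036,0,0,-0.12,0,0,0,0.036,0,0,-0.12,0,0,0,0.036,0,0,-0.12,0,0,0,0.036]'

```text
time: 15.28
tool_pos: [0.6506, -0.0112, 0.2985]
ee_rot: [-2.793, 0.001, 1.813]
wrist_force: [0.2, -0.5, -0.1]
width: 0.0355
finger_force: 0.0
```

```bash
python3 - <<'E'
from h import *
s=snap("scene");w=snap("wrist");a=s["img"][70:270,230:430];b=w["img"][40:300,200:460]
cv2.imwrite("pics/s5.png",np.hstack([cv2.resize(a,(400,400),interpolation=cv2.INTER_CUBIC),cv2.resize(b,(400,400),interpolation=cv2.INTER_CUBIC)]))
E
```

```text
(no output)
```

View pics/s5.png

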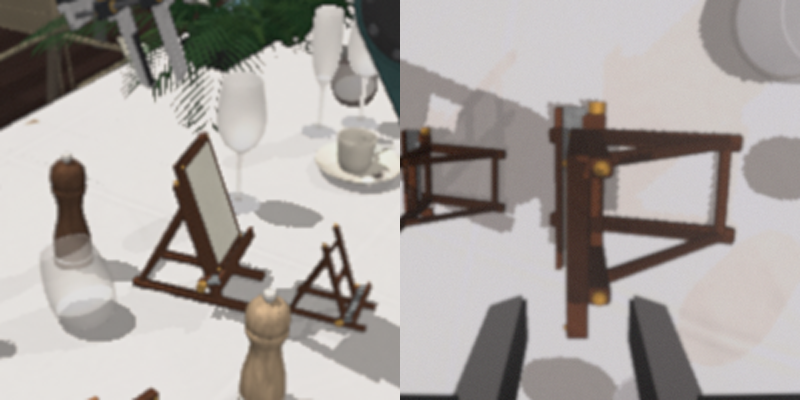

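The gripper is well clear and the board is standing on its own, centred on the larger easel and flat against the uprights. Handing in.

```bash
python3 -c "
from bench import close_job
print(close_job())"
```

```text
the job is handed in; nothing more can be done
None
```

The taller board is on the larger easel, centred behind the lip, leaning flat against both uprights with the paper outward; the job is handed in at about 15 s, but the hand-in call returned no verdict.

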